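# Start the single on the turntable

### The job

Play the single that is lying on the turntable, working from the front of the deck: switch the deck on by pressing down the raised rear end of the power rocker in the front right corner, set the speed to 45 by pressing down the raised right end of the other rocker on the front strip, then press the large start key in the front left corner. Last of all, push the cue lever, the short one beside the foot of the tonearm, gently down as far as it goes, so that the tonearm comes down on the record. Do not press the small stop key, shift the pitch slider or touch the tonearm or the record, and leave everything standing on and around the deck where it is.

Things in the scene. Friction and masses are not known exactly. Their poses are not given: they have to be found in the camera images.
- deck: Turntable, fixed; walnut plinth, grey top plate 85 mm up, 350 mm deep (x) by 440 wide (y). Origin: centre of its underside; +x to its rear, +y left, z up; front, left etc. are the deck's own. Platter 300 mm wide, centre (15, 50) mm, spindle tip 126 mm up. Tonearm pivot (100, -147), arm rest post 130 mm high at (-20, -147). Keys, rockers and lever pad are black. Place and yaw vary.
- power (a joint): Power rocker at (-140, -180) mm on the deck: 40 mm long front to rear, 24 wide, hinged at mid length 92.5 mm above the deck's underside, in an aluminium frame 3 mm high. Radians: 0 = off (front half down and level, rear half standing up), 0.34 = on (rear half down and level). Takes about 2 N at the raised end; no spring, stays where it is left.
- power_press (a point): Point to press on the power rocker: top of its rear half, on the centre line, 16 mm from the hinge, 4 mm from the end. From off to on it sinks 5.3 mm, to 92.5 mm above the deck's underside (4.5 mm above its frame). The front half then stands up, so press no nearer the hinge. Off, the rear end edge stands 6.7 mm above the hinge.
- speed (a joint): Speed rocker at (-145, -85) mm on the deck, the same size and stiffness as the power rocker, but 40 mm long from left to right. Radians: 0 = 33 (left end down, right end standing up), 0.34 = 45 (right end down and level).
- speed_press (a point): The point to press on the speed rocker: on the top of its right half, 16 mm to the right of the hinge and 4 mm from the end; moves as power_press does.
- start (a joint): Start key, a large rectangular spring key of 40 mm (left-right) by 32 mm in the front left corner. Metres down: 0 = up, 0.005 = fully down; 1.8 N to begin, 4.8 N fully down; springs back when released.
- start_top (a point): Centre of the start key's top face, 8 mm above the top plate when up.
- stop (a joint): Stop key, a small square spring key of 18 mm, 65 mm to the right of the start key; not to be pressed. Metres down, as for start.
- stop_top (a point): Centre of the stop key's top face, 8 mm above the top plate.
- cue (a joint): Cue lever, hinged at (68, -190) mm on the deck, 111 mm above its underside, pointing to the front. Radians: 0 = up (lever 20 degrees up, stylus 10 mm off the record), 0.45 = fully down (lever 6 degrees below level, stylus on the record). Takes about 2 N at the pad (damped), stays where it is left, carries the tonearm with it. Pushed faster than 3 rad/s (150 mm/s at the pad) it drops the stylus.
- cue_pad (a point): Middle of the top of the cue lever's black finger pad (20 mm long, 22 mm wide), 50 mm from the lever's hinge. From up to down it sinks 22 mm and travels 4 mm to the front; fully down it is 108 mm above the deck's underside.
- pitch_top (a point): Top of the pitch slider's grip (12 x 20 mm), 97.5 mm above the deck's underside, on the right side between the power rocker and the cue lever: at y = -185 mm and x = -77 to -33 mm on the deck, since it starts anywhere along its slot (which runs front to rear). It slides at 1 N and is to be left alone.
- tonearm: Tonearm: straight aluminium tube, 10 mm thick, black headshell and cartridge, 230 mm from pivot to stylus, counterweight behind. Origin at its pivot, 132 mm above the deck's underside; its x points along the arm. It stands over the outer groove of the single and only moves up and down with the cue lever. Not to be touched.
- stylus (a point): The tip of the stylus under the cartridge.
- record: Platter with mat and the 7-inch single (black, 175 mm, paper label, aluminium adapter in the middle). Fixed to the deck; origin at its centre on the top plate, record surface 25 mm above it. Not to be touched.
- record_face (a point): The point of the record's surface under the stylus.
- brush: Stylus brush, 75 x 12 x 11 mm, loose, lying from right to left on the deck's front strip in front of the platter. Origin under its middle.
- pot: Small glass pot with a lid, 38 mm wide and 26 mm high, loose on the deck's rear left corner. Origin under its centre.
- vase: White ceramic vase, 160 mm wide, 272 mm high, with sprigs above it to about 420 mm, loose on the table to the left. Origin under its centre.
- books: Two large books lying one on the other, 255 x 185 x 62 mm, on the table to the right. Origin under the centre.
- bowl: Dark scalloped bowl with wood sticks, 128 mm wide, 46 mm high, on the books. Origin under its centre.
- keys: Dull steel ring with two keys, about 100 mm long, 7 mm high, loose on the table in front of the deck. Origin under the ring's centre, its x towards the keys.
- remote: Black remote control, 150 x 42 x 17 mm, loose on the table in front of the deck. Origin under its centre, x along its length.
- sleeve: Cardboard sleeve of the single, 185 x 185 x 4 mm, loose on the table to the left of the deck. Origin under its centre.

How it is judged:
By the outcome, as a careful person would: the job done as asked, in the order asked, and still so for the second after the job is handed in, with the robot touching nothing.
It also fails if it takes over 48 s, if anything falls off the work surface, if the arm or the gripper's body presses on something with over 40 N, if the wrist force passes 120 N, or if a joint passes its speed limit or range.

### The arm

A 6-joint arm with a two-finger parallel gripper is mounted at the origin on the work surface. World frame = base frame: x ahead of the robot, y to its left, z up, the work surface at z = 0. Lengths are in mm, angles in rad, forces in N, time in s.
With the tool pointing down it reaches from about 350 to 875 mm from the base axis. Payload 4.2 kg.
Tool frame: the origin (TCP) lies at the very end of the fingers, on their centre line; the grasp point (between the pads) lies 19 mm behind it; z points along the fingers, y is the line along which they close (so a half turn about z gives the same grasp; the last joint's range is limited). The gripper opens to 85 mm and grips with 20 to 120 N. Pads are 22 mm wide; open, the fingers measure 114 mm over their backs; the gripper's body (76 mm by 85 mm) begins 54 mm behind the grasp point. The pads swing forward as they close: fully open they stand 13 mm farther back than shut.
Start: joints at [-1.024, 0.385, 0.008, 0, -1.194, -0.259], TCP at [177.418, -599.268, 231.312] pointing down, gripper open.
Joint ranges: [-3.14, 3.14], [-1.21, 2.06], [-1.07, 1.41], [-3.16, 2.05], [-2.99, -0.16], [-3.1, 3.1]. Speed limits (rad/s): [2.79, 2.79, 3.14, 3.14, 3.14, 3.14].

### API

Orientations are given as a unit quaternion [x, y, z, w].
In Python, from bench import monitor, get_image, camera_info, job_done gives the robot as it stands.
- The arm moves only by the tool send_rows, never from a script. Its argument "series" is a list of rows, each a list of 3 entries, a list of its own where there are three numbers: the shift along the tool's x, y, z in mm, then the turn, a rotation vector about the tool's x, y, z in rad, then the finger opening in mm, from 0 to 85.4. A call has 1 to 8 rows; each row shifts and turns the commanded pose from where the row before left it, along the tool's axes as they then stand; what a row does not reach is not made up. A row lasts 1/10 s, in which the tool goes at most 50 mm and 8.59 degrees, less where a joint would pass 70% of its speed; a pose out of reach is approached as far as the arm can. A call with a gripper value outside its range is refused whole. The fingers move at their own pace and stop on an object; the grip force is fixed at half the most. Time passes only in rows, so rows that do not move let the fingers close. It gives the time, the measured TCP pose, the force, the opening and the grip force at its end, in the units of the state.
- monitor.read_state(): the state, without advancing time (a new reading comes with each control period).
- get_image(name): name is "side" or "top"; returns the picture (384x512x3 uint8, red, green, blue); there is no depth.
- camera_info(name): a dict with "intrinsics" (3x3 intrinsics, pixels), "dist_coeffs" ([k1, k2, p1, p2, k3] as OpenCV has them; the pictures are not rectified), "R" (3x3) and "t" (3): a world point X has camera coordinates R X + t. Camera axes: x right, y down, z forward; pixel columns grow to the right and rows downward; lengths in mm; the calibration is good to about 2 mm. A picture is of the moment at which its call begins. camera_info takes no time and is no camera call.
- job_done(): hands the job in; it is judged then, once.
The state is a dict: "clock": time; "joints": joint angles; "joint_vel": joint speeds; "joint_efforts": joint torques, N m; "position": TCP position; "ee_rot": TCP orientation; "contact_force": force on the tool from outside, world axes, zero at the start; "wrist_torque": the same for the moment, N m; "gripper_width": finger opening in mm; "grasp_force": force on a finger pad.
Only numpy, scipy, OpenCV 4.12 (cv2) and the standard library are available. Lean on these libraries where they do the work, as an engineer would, in place of code of your own. Each camera call takes 0.05 s, during which the arm holds its last target. There are 200 camera calls.

## Working session

There is one attempt and no reset: what is moved stays moved. The work goes in short steps, Python scripts to look and compute and a tool call to move; the robot and the scene stay as the last step left them, time stands still between calls to the robot, and variables do not carry over. Pictures are saved under pics/ and viewed, at most 10 in all, crops included, and the job is handed in when it is done.

Besides the shell and the picture viewer there is one more tool, called by a JSON object that holds its "op" and its "data". send_rows: Moves the arm, as the interface text tells. Its arguments: {"type":"object","properties":{"series":{"type":"array"}},"required":["series"]}

```bash
mkdir -p pics; python3 - <<'E'
from bench import monitor,get_image,camera_info
import cv2
for n in("side","top"):
    im=get_image(n); cv2.imwrite(f"pics/{n}0.png",im[:,:,::-1])
    c=camera_info(n); print(n,c)
    cv2.imwrite(f"pics/{n}0b.png",cv2.resize(im[:,:,::-1],(800,600),interpolation=cv2.INTER_CUBIC))
s=monitor.read_state();print(s)
E
```

```text
side {'intrinsics': array([[428.53176283,   0.        , 260.6229228 ],
       [  0.        , 428.53176283, 195.21176682],
       [  0.        ,   0.        ,   1.        ]]), 'dist_coeffs': array([0.04414432, 0.        , 0.        , 0.        , 0.        ]), 'R': array([[-0.8268897 , -0.56236058,  0.00199962],
       [-0.42437603,  0.62165753, -0.65836684],
       [ 0.36899648, -0.54524535, -0.75269456]]), 't': array([ 426.58829742,  312.64450034, 1275.70069771])}
top {'intrinsics': array([[420.35430639,   0.        , 253.61305305],
       [  0.        , 420.35430639, 183.0101098 ],
       [  0.        ,   0.        ,   1.        ]]), 'dist_coeffs': array([-0.00509586,  0.        ,  0.        ,  0.        ,  0.        ]), 'R': array([[-0.01680209, -0.99970924, -0.01729517],
       [-0.99743428,  0.01796272, -0.06929786],
       [ 0.06958838,  0.01608644, -0.99744608]]), 't': array([   5.54042064,  549.79221451, 1321.10810604])}
{'clock': 0.1, 'joints': array([-1.02438882e+00,  3.85478972e-01,  6.78258684e-03, -3.89706447e-04,
       -1.19400558e+00, -2.58609761e-01]), 'joint_vel': array([-0.0004702 , -0.00103428,  0.00201746,  0.00205514,  0.00085818,
       -0.00089357]), 'joint_efforts': array([-5.57683215e-04, -3.93319845e+01,  1.88928777e+01,  4.19793516e+00,
       -2.60190034e-03,  1.06980856e-06]), 'position': array([ 177.26950415, -598.80277214,  230.34597508]), 'ee_rot': array([-1.43331581e-01,  9.89674248e-01,  9.47618387e-04, -2.06604020e-04]), 'contact_force': array([-1.13273842,  0.57391633,  1.08699599]), 'wrist_torque': array([-0.01767138,  0.00187713, -0.01436078]), 'grasp_force': 0.0, 'gripper_width': 85.48907989980513}
```

View pics/top0b.png

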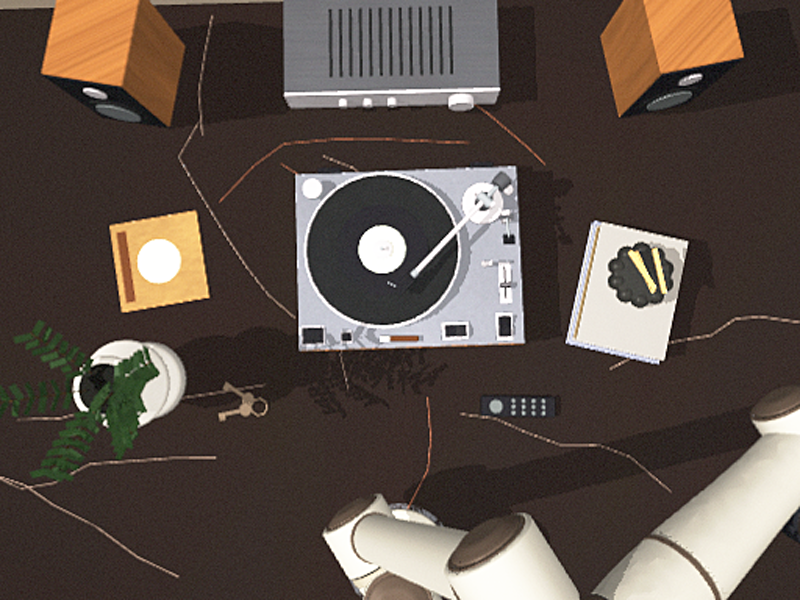

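View pics/side0b.png

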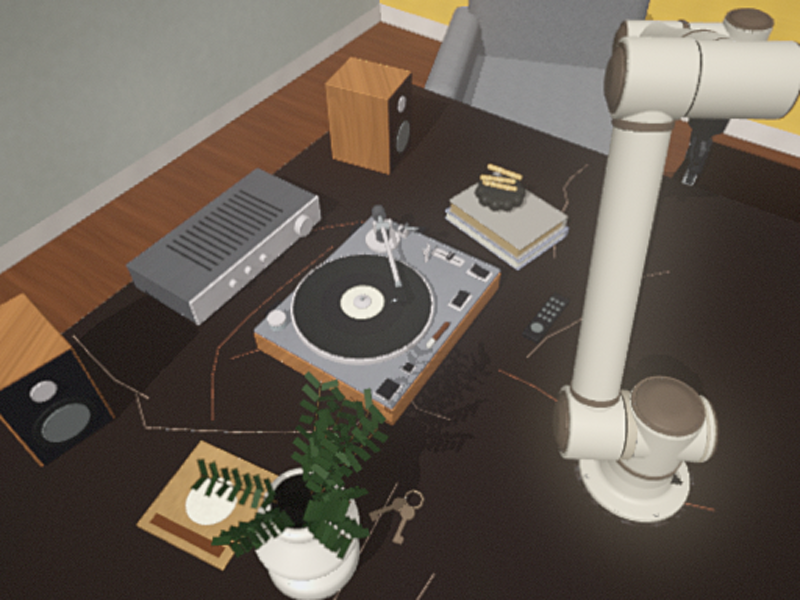

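The top view shows the deck at about (295,170)–(523,350) of 800x600, with its front towards the robot. The start key is at (313,335), stop at (347,336), speed rocker at (455,330), power rocker at (504,326), cue pad at (509,239) and pitch grip at about (505,285). The side view shows the same layout with the deck clear of the arm. Next I'll measure the deck pose.

```bash
cat > h.py <<'E'
import numpy as np,cv2
from bench import monitor,get_image,camera_info
def cast(n,px,z):
    c=camera_info(n); u=cv2.undistortPoints(np.float64(px).reshape(-1,1,2),c["intrinsics"],c["dist_coeffs"]).reshape(-1,2)
    d=np.c_[u,np.ones(len(u))]@c["R"]; o=-c["R"].T@c["t"]
    return o+d*((z-o[2])/d[:,2])[:,None]
def tri(pa,pb):
    A=[];b=[]
    for n,p in(("side",pa),("top",pb)):
        c=camera_info(n);o=-c["R"].T@c["t"];d=cast(n,[p],0)[0]-o;d/=np.linalg.norm(d)
        P=np.eye(3)-np.outer(d,d);A.append(P);b.append(P@o)
    return np.linalg.solve(sum(A),sum(b))
def proj(n,X):
    c=camera_info(n);return cv2.projectPoints(np.float64(X).reshape(-1,1,3),cv2.Rodrigues(c["R"])[0],c["t"],c["intrinsics"],c["dist_coeffs"])[0].reshape(-1,2)
E
cat > m.py <<'E'
from h import *
im=cv2.imread("pics/top0.png");g=im.min(2)
m=((g>95)*255).astype(np.uint8); m[:95]=0;m[235:]=0;m[:,:180]=0;m[:,345:]=0
m=cv2.morphologyEx(m,cv2.MORPH_OPEN,np.ones((3,3)))
cs=max(cv2.findContours(m,0,1)[0],key=cv2.contourArea)
W=cast("top",cs.reshape(-1,2),85)[:,:2].astype(np.float32)
r=cv2.minAreaRect(W);print(r, cv2.boxPoints(r))
# dark blobs inside the plate
full=cv2.drawContours(np.zeros_like(m),[cv2.convexHull(cs)],-1,255,-1)
d=((g<70)&(full>0)).astype(np.uint8)
n,l,st,ce=cv2.connectedComponentsWithStats(d)
for i in range(1,n):
    if st[i,4]>12: print(st[i],ce[i].round(1),cast("top",[ce[i]],90)[0].round(1))
E
python3 m.py; python3 - <<'E'
import cv2
im=cv2.imread("pics/top0.png")[100:230,180:345]
cv2.imwrite("pics/c1.png",cv2.resize(im,(760,599),interpolation=cv2.INTER_CUBIC))
E
```

```text
((601.0732421875, -28.127685546875), (347.7390441894531, 435.183837890625), 0.9655939936637878) [[ 423.56152  186.50328]
 [ 430.89526 -248.61876]
 [ 778.58496 -242.75865]
 [ 771.2512   192.36339]]
[306 106  13   1  13] [312. 106.] [ 777.2 -187.3   90. ]
[202 110  13   1  13] [208. 110.] [771.5 130.8  90. ]
[ 197  112   96   96 6228] [243.4 159.5] [616.8  24.5  90. ]
[189 150   1  17  17] [189. 158.] [624.6 190.   90. ]
[322 150   7   6  33] [325.1 152.9] [ 632.2 -222.9   90. ]
[190 193   1  13  13] [190. 199.] [499.9 187.7  90. ]
[319 203   8  12  85] [323.  208.4] [ 464.7 -211.8   90. ]
[285 208  13   7  81] [291.5 211. ] [ 458.5 -117.3   90. ]
[194 210  13  10 116] [200.  214.3] [453.4 157.7  90. ]
[219 213   6   5  27] [221.4 215.2] [449.6  93.3  90. ]
[250 215  18   3  53] [258.7 216. ] [445.3 -18.7  90. ]
```

View pics/c1.png

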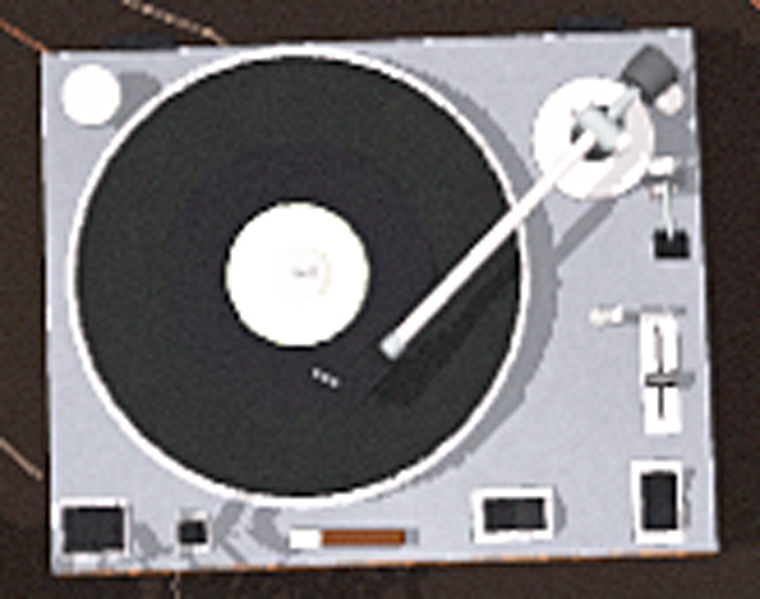

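The crop shows the deck square to the robot with a yaw of about +1°, and the keys and rockers as expected. The cue pad is at crop (671,243) and the pitch grip at (662,380). I'll check the pose against the side view.

```bash
cat >> m.py <<'E'
print("----")
a=0.0169;R=np.array([[np.cos(a),-np.sin(a)],[np.sin(a),np.cos(a)]]);C=np.array([601.1,-28.1])
def w(x,y,z): return np.r_[C+R@[x,y],z]
P={"power":w(-140,-180,94),"speed":w(-145,-85,94),"cue":w(21,-190,129),"start":np.r_[cast("top",[[200,214.3]],93)[0]],"stop":cast("top",[[221.4,215.2]],93)[0]}
ims=cv2.imread("pics/side0.png");gs=ims.min(2)
for k,X in P.items():
    ps,pt=proj("side",X)[0],proj("top",X)[0]
    o=[]
    for img,p in((gs,ps),(g,pt)):
        x,y=p.round().astype(int);q=((img[y-14:y+15,x-14:x+15]<75)*255).astype(np.uint8)
        n,l,st,ce=cv2.connectedComponentsWithStats(q,connectivity=4)
        i=min((i for i in range(1,n) if st[i,4]>8),key=lambda i:np.hypot(*(ce[i]-14)))
        o.append(ce[i]+[x-14,y-14]); print(k,p.round(1),o[-1].round(1),st[i])
    print("  pred",X.round(1),"tri",tri(*o).round(1),"topcast",cast("top",[o[1]],X[2])[0].round(1),"sidecast",cast("side",[o[0]],X[2])[0].round(1))
E
python3 m.py | sed '1,/----/d'; python3 - <<'E'
import cv2
im=cv2.imread("pics/side0.png")[120:275,160:325]
cv2.imwrite("pics/c2.png",cv2.resize(im,(638,600),interpolation=cv2.INTER_CUBIC))
E
```

```text
power [307.  173.1] [306.7 173.2] [ 9 10 11  8 43]
power [322.7 208.6] [323.  208.4] [10  8  8 12 85]
  pred [ 464.2 -210.4   94. ] tri [ 465.2 -211.2   92.1] topcast [ 464.7 -211.2   94. ] sidecast [ 464.8 -209.2   94. ]
speed [294.5 190.7] [294.4 190.6] [10  9 10 10 50]
speed [291.  211.4] [291.4 211.1] [ 8 11 13  7 85]
  pred [ 457.6 -115.5   94. ] tri [ 458.5 -116.9   92.5] topcast [ 458.4 -116.8   94. ] sidecast [ 457.9 -115.7   94. ]
cue [269.7 146.7] [272.3 141.2] [  0   0  29  23 465]
cue [325.4 153.4] [325.  152.8] [11 11  7  6 37]
  pred [ 625.3 -217.7  129. ] tri [ 618.4 -213.9  161.8] topcast [ 627.1 -216.7  129. ] sidecast [ 633.7 -247.4  129. ]
start [248.4 247.5] [247.9 248.5] [  7  10  14  13 101]
start [200.  214.3] [199.9 214.3] [  8  10  13  10 121]
  pred [453.4 157.4  93. ] tri [453.8 158.7  88.6] topcast [453.3 157.7  93. ] sidecast [452.5 161.3  93. ]
stop [261.5 233.7] [261.  234.5] [11 12  7  6 22]
stop [221.4 215.2] [221.4 215.2] [12 12  6  5 27]
  pred [449.6  93.1  93. ] tri [450.2  93.7  88.9] topcast [449.6  93.   93. ] sidecast [449.1  96.5  93. ]
```

View pics/c2.png

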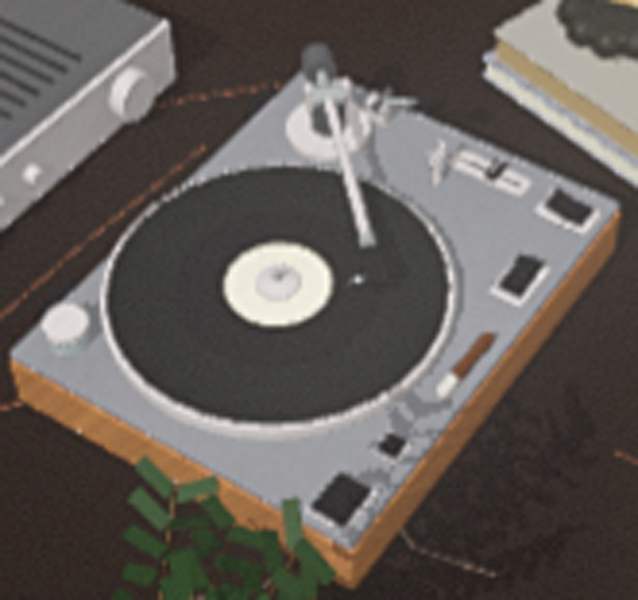

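{"op": "send_rows", "data": {"series": [[[0, 0, 0], [0, 0, 0.135], 0], [[0, 0, 0], [0, 0, 0.135], 0], [[-40, 0, 0], [0, 0, 0], 0], [[-40, 0, 0], [0, 0, 0], 0], [[-40, 0, 0], [0, 0, 0], 0]]}}

```text
clock: 0.6
position: [298.2, -596.8, 230.9]
ee_rot: [-0.008, 1.0, 0.0, -0.0]
contact_force: [-0.4, 0.2, 0.4]
gripper_width: 12.5
grasp_force: 0.0
```

The side crop agrees: it shows the power rocker at (570,207), speed at (523,275), start at (342,498) and pitch grip at (495,168). The deck pose holds to about 1–2 mm. Now I'll move over the power rocker.

{"op": "send_rows", "data": {"series": [[[-21, 45, 0], [0, 0, 0], 0], [[-21, 45, 0], [0, 0, 0], 0], [[-21, 45, 0], [0, 0, 0], 0], [[-21, 45, 0], [0, 0, 0], 0], [[-21, 45, 0], [0, 0, 0], 0], [[-21, 45, 0], [0, 0, 0], 0], [[-21, 45, 0], [0, 0, 0], 0], [[-21, 45, 0], [0, 0, 0], 0]]}}

```text
clock: 1.4
position: [459.2, -232.2, 231.1]
ee_rot: [-0.009, 1.0, 0.0, -0.0]
contact_force: [1.3, -0.2, -1.4]
gripper_width: -0.0
grasp_force: 0.0
```

{"op": "send_rows", "data": {"series": [[[-21, 23, 20], [0, 0, 0], 0], [[0, 0, 40], [0, 0, 0], 0], [[0, 0, 40], [0, 0, 0], 0], [[0, 0, 15], [0, 0, 0], 0], [[0, 0, 0], [0, 0, 0], 0], [[0, 0, 0], [0, 0, 0], 0]]}}

```text
clock: 2.0
position: [479.9, -211.0, 116.6]
ee_rot: [-0.009, 1.0, -0.0, 0.0]
contact_force: [0.6, -0.2, 0.4]
gripper_width: -0.1
grasp_force: 0.0
```

```bash
python3 - <<'E'
from h import *
o=[]
for n,(x,y) in(("top",(280,165)),("side",(260,130))):
    im=get_image(n)[:,:,::-1];cv2.imwrite(f"pics/{n}1.png",im)
    print(n,proj(n,[[479.9,-211,116.6],[481.5,-210.4,99]]))
    o.append(cv2.resize(im[y:y+75,x:x+75],(390,390),interpolation=cv2.INTER_CUBIC))
cv2.imwrite("pics/c3.png",np.hstack(o))
E
```

```text
top [[323.86482945 203.17804949]
 [322.76556119 202.77087947]]
side [[303.69157993 166.54411259]
 [302.81250591 170.04388388]]
```

View pics/c3.png

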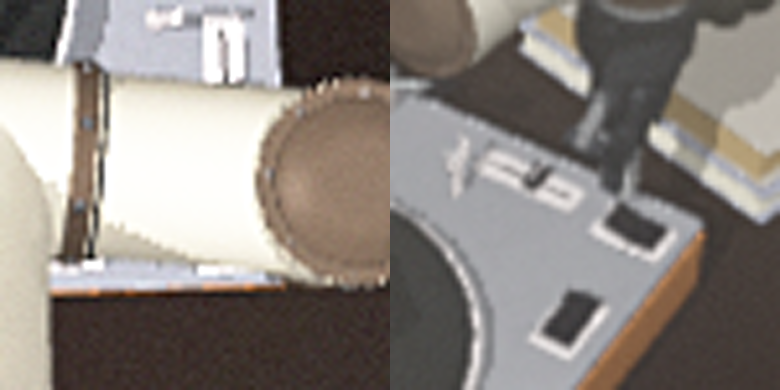

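The side crop shows the closed fingertips right above the raised rear end of the power rocker, at (622,190), clear of the pitch grip at (540,175). I'll press now.

{"op": "send_rows", "data": {"series": [[[0, 0, 13], [0, 0, 0], 0], [[0, 0, 3], [0, 0, 0], 0], [[0, 0, 3], [0, 0, 0], 0], [[0, 0, 2], [0, 0, 0], 0], [[0, 0, 2], [0, 0, 0], 0], [[0, 0, 1], [0, 0, 0], 0], [[0, 0, 0], [0, 0, 0], 0]]}}

```text
clock: 2.8
position: [480.3, -211.0, 92.7]
ee_rot: [-0.009, 1.0, -0.0, 0.001]
contact_force: [1.3, 0.9, 2.3]
gripper_width: 0.1
grasp_force: 1.0
```

{"op": "send_rows", "data": {"series": [[[0, 0, 0.5], [0, 0, 0], 0], [[0, 0, 0.5], [0, 0, 0], 0], [[0, 0, 0], [0, 0, 0], 0]]}}

```text
clock: 3.1
position: [480.3, -211.0, 92.5]
ee_rot: [-0.009, 1.0, -0.0, 0.001]
contact_force: [-0.8, 1.2, 6.6]
gripper_width: 0.2
grasp_force: 3.8
```

{"op": "send_rows", "data": {"series": [[[0, 0, 0.7], [0, 0, 0], 0], [[0, 0, 0], [0, 0, 0], 0]]}}

```text
clock: 3.3
position: [480.3, -211.0, 92.5]
ee_rot: [-0.009, 1.0, -0.0, 0.001]
contact_force: [-1.3, 1.8, 11.5]
gripper_width: -0.0
grasp_force: 5.7
```

{"op": "send_rows", "data": {"series": [[[0, 0, -10], [0, 0, 0], 0], [[0, 0, -20], [0, 0, 0], 0], [[10, 37, 0], [0, 0, 0], 0], [[10, 38, 0], [0, 0, 0], 0], [[0, 0, 14], [0, 0, 0], 0], [[0, 0, 0], [0, 0, 0], 0], [[0, 0, 0], [0, 0, 0], 0]]}}

```text
clock: 4.0
position: [457.8, -136.4, 106.5]
ee_rot: [-0.009, 1.0, -0.0, -0.001]
contact_force: [0.4, 0.3, 1.1]
gripper_width: 0.2
grasp_force: 0.0
```

```bash
python3 - <<'E'
from h import *
o=[]
for n,(x,y) in(("top",(280,165)),("side",(260,130))):
    im=get_image(n)[:,:,::-1];cv2.imwrite(f"pics/{n}2.png",im)
    o.append(cv2.resize(im[y:y+75,x:x+75],(390,390),interpolation=cv2.INTER_CUBIC))
cv2.imwrite("pics/c4.png",np.hstack(o))
E
```

```text
(no output)
```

View pics/c4.png

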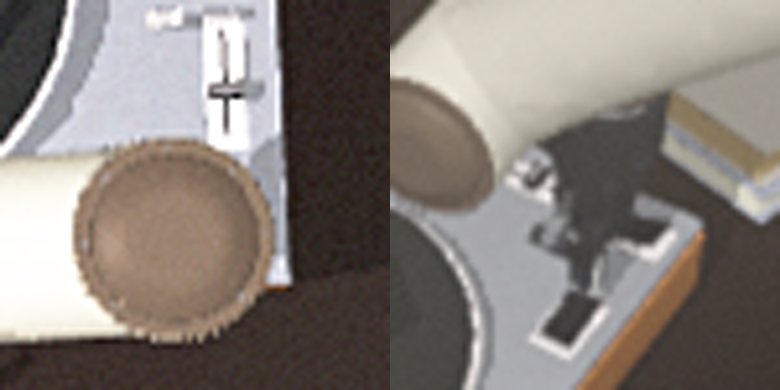

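The side crop shows the fingertips over the right end of the speed rocker, at (590,285). I'll press it.

{"op": "send_rows", "data": {"series": [[[0, 0, 4], [0, 0, 0], 0], [[0, 0, 3], [0, 0, 0], 0], [[0, 0, 2], [0, 0, 0], 0], [[0, 0, 2], [0, 0, 0], 0], [[0, 0, 2], [0, 0, 0], 0], [[0, 0, 1], [0, 0, 0], 0], [[0, 0, 1], [0, 0, 0], 0], [[0, 0, 0], [0, 0, 0], 0]]}}

```text
clock: 4.9
position: [458.5, -136.3, 92.4]
ee_rot: [-0.009, 1.0, -0.0, 0.0]
contact_force: [-1.2, -0.8, 7.4]
gripper_width: -0.1
grasp_force: 3.7
```

{"op": "send_rows", "data": {"series": [[[0, 0, 0.7], [0, 0, 0], 0], [[0, 0, 0], [0, 0, 0], 0]]}}

```text
clock: 5.1
position: [458.5, -136.3, 92.4]
ee_rot: [-0.009, 1.0, -0.0, 0.0]
contact_force: [-3.4, -0.2, 11.4]
gripper_width: 0.1
grasp_force: 5.8
```

{"op": "send_rows", "data": {"series": [[[0, 0, -15], [0, 0, 0], 0], [[0, 0, -35], [0, 0, 0], 0], [[0, 49, 0], [0, 0, 0], 0], [[0, 49, 0], [0, 0, 0], 0], [[0, 49, 0], [0, 0, 0], 0], [[0, 49, 0], [0, 0, 0], 0], [[0, 49, 0], [0, 0, 0], 0], [[0, 49, 0], [0, 0, 0], 0]]}}

```text
clock: 5.9
position: [452.0, 159.9, 140.7]
ee_rot: [-0.009, 1.0, 0.0, -0.0]
contact_force: [0.8, 0.1, 0.3]
gripper_width: -0.1
grasp_force: 0.0
```

{"op": "send_rows", "data": {"series": [[[0, 0, 20], [0, 0, 0], 0], [[0, 0, 12], [0, 0, 0], 0], [[0, 0, 0], [0, 0, 0], 0], [[0, 0, 0], [0, 0, 0], 0]]}}

```text
clock: 6.3
position: [452.9, 157.7, 108.8]
ee_rot: [-0.009, 1.0, -0.0, -0.0]
contact_force: [-0.3, 0.9, -0.8]
gripper_width: -0.1
grasp_force: 0.0
```

```bash
python3 - <<'E'
from h import *
o=[]
for n,(x,y) in(("side",(270,140)),("side",(215,200))):
    im=get_image(n)[:,:,::-1];cv2.imwrite(f"pics/{n}3.png",im)
    o.append(cv2.resize(im[y:y+70,x:x+70],(390,390),interpolation=cv2.INTER_CUBIC))
cv2.imwrite("pics/c5.png",np.hstack(o))
E
```

```text
(no output)
```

View pics/c5.png

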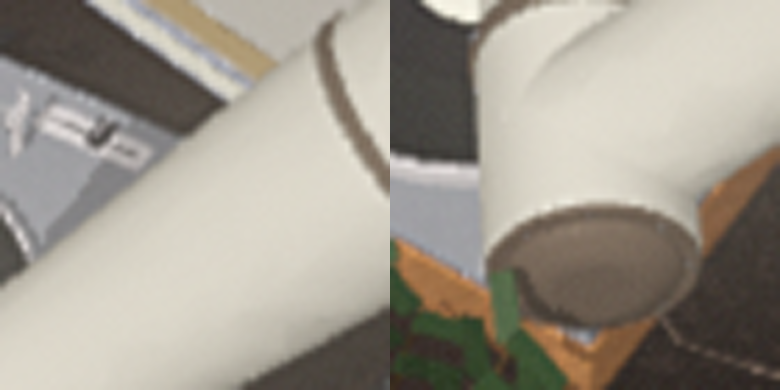

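The arm hides the start key in this view, so I'll rely on the two-view measurement (453,158) and press it.

{"op": "send_rows", "data": {"series": [[[0, 0, 10], [0, 0, 0], 0], [[0, 0, 4], [0, 0, 0], 0], [[0, 0, 3], [0, 0, 0], 0], [[0, 0, 2], [0, 0, 0], 0], [[0, 0, 1], [0, 0, 0], 0], [[0, 0, 1], [0, 0, 0], 0], [[0, 0, 0], [0, 0, 0], 0], [[0, 0, 0], [0, 0, 0], 0]]}}

```text
clock: 7.2
position: [452.7, 157.3, 88.1]
ee_rot: [-0.009, 1.0, -0.0, -0.0]
contact_force: [-2.3, -3.2, 4.5]
gripper_width: -0.0
grasp_force: 2.6
```

{"op": "send_rows", "data": {"series": [[[0, 0, 1], [0, 0, 0], 0], [[0, 0, 0], [0, 0, 0], 0]]}}

```text
clock: 7.4
position: [452.7, 157.3, 88.0]
ee_rot: [-0.009, 1.0, -0.0, -0.0]
contact_force: [-5.5, -2.3, 11.0]
gripper_width: 0.1
grasp_force: 6.0
```

{"op": "send_rows", "data": {"series": [[[0, 0, -15], [0, 0, 0], 0], [[0, 0, -45], [0, 0, 0], 0], [[0, 0, -48], [0, 0, 0], 0], [[0, 0, -24], [0, 0, 0], 0], [[-18, -42, 0], [0, 0, 0], 0], [[-18, -42, 0], [0, 0, 0], 0], [[-18, -42, 0], [0, 0, 0], 0], [[-18, -42, 0], [0, 0, 0], 0]]}}

```text
clock: 8.2
position: [529.2, -10.0, 219.0]
ee_rot: [-0.009, 1.0, 0.001, 0.001]
contact_force: [0.3, 0.9, -0.6]
gripper_width: -0.3
grasp_force: 0.0
```

{"op": "send_rows", "data": {"series": [[[-18, -42, 0], [0, 0, 0], 0], [[-18, -42, 0], [0, 0, 0], 0], [[-18, -42, 0], [0, 0, 0], 0], [[-18, -42, 0], [0, 0, 0], 0], [[-17, -41, 0], [0, 0, 0], 0], [[0, 0, 30], [0, 0, 0], 0], [[0, 0, 0], [0, 0, 0], 0], [[0, 0, 0], [0, 0, 0], 0]]}}

```text
clock: 9.0
position: [620.5, -216.1, 188.2]
ee_rot: [-0.009, 1.0, -0.0, -0.001]
contact_force: [0.4, -0.2, 0.6]
gripper_width: -0.2
grasp_force: 0.0
```

```bash
python3 - <<'E'
from h import *
o=[]
for n,(x,y) in(("side",(225,110)),("top",(270,120))):
    im=get_image(n)[:,:,::-1];cv2.imwrite(f"pics/{n}4.png",im)
    o.append(cv2.resize(im[y:y+90,x:x+90],(390,390),interpolation=cv2.INTER_CUBIC))
cv2.imwrite("pics/c6.png",np.hstack(o))
E
```

```text
(no output)
```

View pics/c6.png

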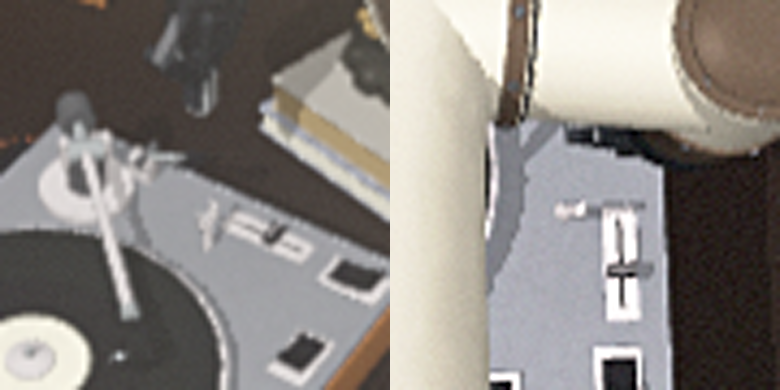

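The side crop shows the fingers above the cue pad, which is at (175,157), with the tonearm at (110,230) well clear. The rockers look tipped over as they should be. I'll descend slowly.

{"op": "send_rows", "data": {"series": [[[0, -1.5, 30], [0, 0, 0], 0], [[0, 0, 15], [0, 0, 0], 0], [[0, 0, 4], [0, 0, 0], 0], [[0, 0, 3], [0, 0, 0], 0], [[0, 0, 3], [0, 0, 0], 0], [[0, 0, 3], [0, 0, 0], 0], [[0, 0, 3], [0, 0, 0], 0], [[0, 0, 0], [0, 0, 0], 0]]}}

```text
clock: 9.9
position: [620.6, -217.9, 127.9]
ee_rot: [-0.009, 1.0, -0.0, -0.0]
contact_force: [-0.9, -0.1, 1.3]
gripper_width: 0.0
grasp_force: 0.3
```

{"op": "send_rows", "data": {"series": [[[0, 0, 3], [0, 0, 0], 0], [[0, 0, 3], [0, 0, 0], 0], [[0, 0, 3], [0, 0, 0], 0], [[0, 0, 2], [0, 0, 0], 0], [[0, 0, 2], [0, 0, 0], 0], [[0, 0, 1], [0, 0, 0], 0], [[0, 0, 0], [0, 0, 0], 0]]}}

```text
clock: 10.6
position: [620.8, -217.8, 113.6]
ee_rot: [-0.009, 1.0, 0.0, 0.0]
contact_force: [0.4, -0.2, 0.3]
gripper_width: 0.1
grasp_force: 0.1
```

{"op": "send_rows", "data": {"series": [[[0, 0, 1], [0, 0, 0], 0], [[0, 0, 1], [0, 0, 0], 0], [[0, 0, 1], [0, 0, 0], 0], [[0, 0, 1], [0, 0, 0], 0], [[0, 0, 0.5], [0, 0, 0], 0], [[0, 0, 0], [0, 0, 0], 0]]}}

```text
clock: 11.2
position: [620.8, -217.8, 109.3]
ee_rot: [-0.009, 1.0, 0.0, 0.0]
contact_force: [-0.0, -0.4, 0.5]
gripper_width: -0.0
grasp_force: 0.3
```

{"op": "send_rows", "data": {"series": [[[0, 0, 0.5], [0, 0, 0], 0], [[0, 0, 0.5], [0, 0, 0], 0], [[0, 0, 0], [0, 0, 0], 0]]}}

```text
clock: 11.5
position: [620.8, -217.8, 109.1]
ee_rot: [-0.009, 1.0, -0.0, 0.0]
contact_force: [-0.8, 1.0, 5.4]
gripper_width: -0.3
grasp_force: 2.4
```

{"op": "send_rows", "data": {"series": [[[0, 0, 0.5], [0, 0, 0], 0], [[0, 0, 0], [0, 0, 0], 0], [[0, 0, 0], [0, 0, 0], 0]]}}

```text
clock: 11.8
position: [620.9, -217.9, 109.0]
ee_rot: [-0.009, 1.0, -0.0, 0.0]
contact_force: [-2.5, 1.1, 6.1]
gripper_width: 0.3
grasp_force: 3.3
```

{"op": "send_rows", "data": {"series": [[[0, 0, -5], [0, 0, 0], 0], [[0, 0, -25], [0, 0, 0], 0], [[0, 0, -40], [0, 0, 0], 0], [[0, 0, -40], [0, 0, 0], 0], [[20, -40, 0], [0, 0, 0], 0], [[20, -40, 0], [0, 0, 0], 0], [[20, -40, 0], [0, 0, 0], 0], [[20, -40, 0], [0, 0, 0], 0]]}}

```text
clock: 12.6
position: [542.7, -380.3, 217.4]
ee_rot: [-0.009, 1.0, 0.0, -0.0]
contact_force: [0.5, -0.1, -0.3]
gripper_width: -0.0
grasp_force: 0.0
```

{"op": "send_rows", "data": {"series": [[[45, -20, 0], [0, 0, 0], 0], [[45, -20, 0], [0, 0, 0], 0], [[45, -20, 0], [0, 0, 0], 0], [[45, -20, 0], [0, 0, 0], 0], [[0, 0, 0], [0, 0, 0], 0], [[0, 0, 0], [0, 0, 0], 0]]}}

```text
clock: 13.2
position: [363.8, -462.9, 217.7]
ee_rot: [-0.008, 1.0, 0.0, 0.0]
contact_force: [-0.0, 0.1, 0.9]
gripper_width: 0.2
grasp_force: 0.0
```

```bash
python3 - <<'E'
from h import *
o=[]
for n,(x,y) in(("side",(155,115)),("top",(180,90))):
    im=get_image(n)[:,:,::-1];cv2.imwrite(f"pics/{n}5.png",im)
    o.append(cv2.resize(im[y:y+150,x:x+170],(400,353),interpolation=cv2.INTER_CUBIC))
cv2.imwrite("pics/c7.png",np.hstack(o))
E
```

```text
(no output)
```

View pics/c7.png

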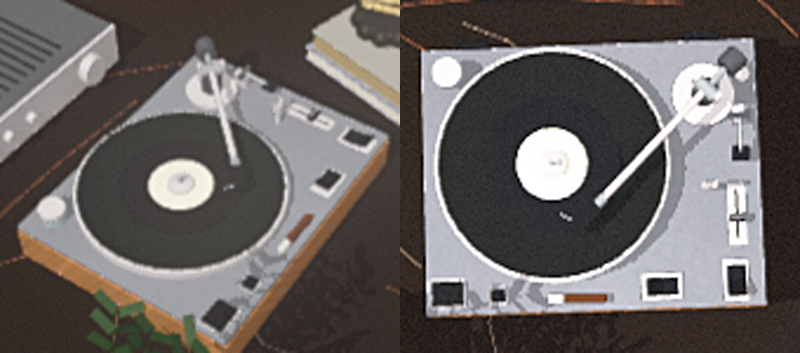

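The final view shows the cue pad lowered at top crop (740,153), with the headshell shadow close to the record. The pitch grip at (738,214), the brush and the pot have not moved, and the arm is clear of everything. I'm handing in.

```bash
python3 -c "from bench import job_done;print(job_done())"
```

```text
the job is handed in; nothing more can be done
None
```

I handed the job in after about 13 s of robot time: power on, 45 selected, start pressed and cue lever lowered, in that order, each pushed until it stopped going down (6–12 N); the final pictures showed nothing shifted on the deck, but the result of the judging was not reported back.

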